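# Pack the repaired core pin and snap its cap on

## Task

Pack the repaired copper core pin for return: take it from the wooden rack, push its thin end all the way down into the upright white transit tube until its shoulder rests on the tube's mouth, and let go of it, leaving the two steel pins in the rack. Then put the blue cap over it and press straight down until it snaps past the ribs and its rim is fully home on the tube's shoulder. Do not let go at the end: finish with the gripper still holding the cap and pressing it firmly down.

Things in the scene. Friction and masses are not known exactly. Their poses are not given: they have to be found in the camera images.
- copper_pin: copper-coloured stepped core pin, 74 mm long: a thin end 6 mm in diameter, 44 mm long, tapered at the tip, then a flat shoulder and a straight shank 12 mm in diameter, 30 mm long. Origin: centre of the tip; z runs along the pin to the shank (up). It stands in one of the rack's holes, shoulder on the rack's top, the whole 30 mm shank proud: grip it there. 28 to 56 g
- steel_pin_1: a steel-grey core pin of the same size and frame in another hole of the rack; leave it there
- steel_pin_2: a second steel-grey core pin of the same size and frame in the remaining hole; leave it there
- rack: fixed wooden pin rack, 46 (x) x 124 (y) x 48 (z) mm, origin under its centre. Three 7 mm holes, 46 mm deep, at y = -40, 0 and +40 mm on its centre line hold the three pins in any order; a gripper fits best closing along the rack's own x axis, across the row
- tube: fixed white transit tube upright in a round steel base (60 mm in diameter, 11 mm high, its hub 34 mm wide and 19 mm high), origin under the base's centre, z up. Tube 22 mm in diameter, then a 30 mm flange whose flat top (the shoulder) is at z = 46 mm, then a neck 17 mm in diameter, 14 mm high. Four rounded spring ribs stand 2.5 mm proud of the neck, centred 5.6 mm above the shoulder
- tube_mouth (a point): centre of the tube's mouth, 60 mm above the bench, z up: an 8 mm bore, 47 mm deep, with a lead-in 10 mm wide at the rim. With the pin home its shoulder rests on this rim, its tip is 44 mm below this point and its 30 mm shank stands proud
- shoulder: the tube's flat shoulder ring, 30 mm in diameter, on which the cap's rim lands; origin on the tube's axis at its upper face, 46 mm above the bench, z up. Coming down, the cap's bead meets the ribs with the rim 7 to 8 mm above this face; the push rises to a peak of 8 to 14 N at about 5 mm, then drops suddenly as the ribs spring out over the bead and drive the cap down to the hard face
- cap: loose blue round cap, 28 mm in diameter (29 mm at a thin band 7 mm above the rim), 50 mm high, closed at the top, standing mouth down. Origin: centre of the open rim; z points to the closed top. Hollow 47 mm deep and 24 mm wide; a bead inside the rim leaves a 19 mm opening, 1 mm wider all round than the neck. Grip it round its upper half. 21 to 42 g
There are look-alikes about, which are no part of the job. Of the things that look like the cap, the middle-sized one is meant.

How it is judged:
On the way, in this order (a step that is already met when the one before it is completed fails the run):
1. the copper pin stands fully home in the tube and has been let go (z of copper_pin in the frame of tube_mouth below -0.0425 m and horizontal distance between copper_pin and tube_mouth below 0.003 m and angle between copper_pin's own z axis and vertical below 0.1 rad and contact force between the fingers and copper_pin below 0.3 N), for 0.2 s.
2. the cap has snapped over the ribs and its rim is home on the shoulder (z of cap in the frame of shoulder below 0.0015 m and horizontal distance between cap and shoulder below 0.003 m and angle between cap's own z axis and vertical below 0.08 rad), for 0.2 s.
At the end, for the whole second after the job is handed in: Pin home in the tube (tip 42.5 mm or more below the mouth, within 3 mm of the axis); cap snapped on square (rim within 1.5 mm of the shoulder, 3 mm of the axis, tilt under 0.08 rad); fingers still on the cap (over 2 N), pressing it on the shoulder with over 3 N through the last second (all of step 2 and z of copper_pin in the frame of tube_mouth below -0.0425 m and horizontal distance between copper_pin and tube_mouth below 0.003 m and contact force between cap and shoulder above 3 N and contact force between the fingers and cap above 2 N); the arm keeps its last pose, push and grip.
It fails at once if a steel pin is taken or knocked out of its place in the rack (moved more than 15 mm) (distance of any of steel_pin_1, steel_pin_2 from where it was at the start of the episode above 0.015 m).
It also fails if it takes over 64 s, if anything falls off the work surface, if the arm or the gripper's body presses on something with over 40 N, if the wrist force passes 120 N, or if a joint passes its speed limit or range.

## Robot

A 7-joint arm with a two-finger parallel gripper is mounted at the origin on a cart in front of the work surface, level with it; the furniture and walls round the work are solid. World frame = base frame: x ahead of the robot, y to its left, z up, the work surface at z = 0. Lengths are in m, angles in rad, forces in N, time in s.
With the tool pointing down it reaches from about 0.425 to 0.95 m from the base axis. Payload 16.7 kg.
Tool frame: the origin (TCP) lies where the fingers leave the gripper's body, on its centre line; the fingertips stand 97 mm ahead of it and the grasp point (between the pads) lies 78 mm ahead of it; z points along the fingers, y is the line along which they close (so a half turn about z gives the same grasp; the last joint's range is limited). The gripper opens to 94 mm and grips with 3 to 60 N. Pads are 16 mm wide; open, the fingers measure 119 mm over their backs; the gripper's body (75 mm by 177 mm) begins 78 mm behind the grasp point.
Start: joints at [0.977, 0.426, 0.074, 1.606, -0.034, 1.111, -0.067], TCP at [0.29, -0.609, 0.303] pointing down, gripper open.
Joint ranges: [-2.85, 2.85], [-0.5, 2.14], [-1.23, 1.37], [0.21, 2.46], [-1.02, 4.16], [0.16, 2.05], [-2.73, 2.73]. Speed limits (rad/s): [1.89, 1.89, 2.39, 2.39, 3.01, 3.01, 3.01].

## Interface

Orientations are given as a rotation vector (axis times angle).
In Python, from bench import robot gives the robot as it stands.
- The arm moves only by the shell command python3 -m jog 'ROWS' [FORCE]. ROWS is JSON, a list of rows, each an object with "hand": the closure, from -1 (fully open) to 1 (shut); "translation": the shift along the tool's x, y, z in cm, a list of three; "turn": the turn about the tool's z in units of 5 degrees (1.0 is 5 degrees). In form: [{"hand": hand, "translation": [tx, ty, tz], "turn": turn}, ...]. A call has 1 to 12 rows; each row shifts and turns the commanded pose from where the row before left it, along the tool's axes as they then stand; what a row does not reach is not made up. A row lasts 1/8 s, in which the tool goes at most 62.5 mm and 10.7 degrees, less where a joint would pass 70% of its speed; a pose out of reach is approached as far as the arm can. A call is refused whole if a number of a shift passes 6.25 or a number of a turn 1, either way. A call with a gripper value outside its range is refused whole. The fingers move at their own pace and stop on an object; FORCE is the grip in N (left out, the last holds). Time passes only in rows, so rows that do not move let the fingers close. It gives the time, the measured TCP pose, the force, the opening and the grip force at its end, in the units of the state.
- robot.get_state(): the state, without advancing time (a new reading comes with each control period).
- robot.get_image(name): name is "side" or "top" or "wrist"; returns a dict with "color" (420x560x3 uint8, red, green, blue), "camera_matrix" (3x3 intrinsics, pixels), "k1" (the pictures are not rectified: a ray, as slopes to the right and down, at radius r is drawn at 1 + k1 r^2 times it, then the intrinsics apply), "R" (3x3) and "t" (3): a world point X has camera coordinates R X + t. Camera axes: x right, y down, z forward; pixel columns grow to the right and rows downward; lengths in m; the calibration is good to about 2 mm. A picture is of the moment at which its call begins. There is no depth.
- robot.close_job(): hands the job in; it is judged then, once.
The state is a dict: "time_s": time; "q": joint angles; "qvel": joint speeds; "joint_efforts": joint torques, N m; "ee_pos": TCP position; "tcp_rot": TCP orientation; "ft_force": force on the tool from outside, world axes, zero at the start; "moment": the same for the moment, N m; "gripper_width": opening from 0.0 (shut) to 1.0 (fully open); "finger_force": force on a finger pad.
Only numpy, scipy, OpenCV 4.12 (cv2) and the standard library are available. Lean on these libraries where they do the work, as an engineer would, in place of code of your own. Each camera call takes 0.05 s, during which the arm holds its last target. There are 200 camera calls.

## Working session

There is one attempt and no reset: what is moved stays moved. The work goes in short steps, Python scripts to look and compute and a shell command to move; the robot and the scene stay as the last step left them, time stands still between calls to the robot, and variables do not carry over. Pictures are saved under pics/ and viewed, at most 11 in all, crops included, and the job is handed in when it is done.

```bash
mkdir -p pics; python3 - <<'E'
from bench import robot
import cv2
print(robot.get_state())
for n in("top","side"):
    d=robot.get_image(n); cv2.imwrite(f"pics/{n}0.png",d["color"][:,:,::-1]); print(n,d["camera_matrix"],d["k1"],d["R"],d["t"])
E
```

```text
{'time_s': 0.0, 'q': array([ 0.97646176,  0.42673778,  0.07383488,  1.60660444, -0.03413376,
        1.11081629, -0.06712618]), 'qvel': array([ 0.0004444 , -0.00087321, -0.00142334,  0.00020408, -0.00135086,
        0.00011841,  0.00045203]), 'joint_efforts': array([-7.15311467e-05, -9.35821939e+01,  3.66624556e+00, -4.54188967e+01,
       -4.89942671e-02,  2.01499555e-02,  8.05728928e-05]), 'ee_pos': array([ 0.29031624, -0.60902319,  0.30197233]), 'tcp_rot': array([-3.06299680e+00, -6.92630503e-01,  5.44546351e-04]), 'ft_force': array([0.50171907, 0.08115434, 0.14966733]), 'moment': array([-0.00233426, -0.02835187,  0.00733603]), 'finger_force': 0.0, 'gripper_width': 1.0025640961944133}
top [[497.16726337   0.         274.87384479]
 [  0.         497.16726337 208.7898415 ]
 [  0.           0.           1.        ]] -0.015342091759340624 [[ 0.0111815  -0.99946021  0.03089129]
 [-0.9835481  -0.01656338 -0.1798855 ]
 [ 0.18030006 -0.02837168 -0.98320239]] [0.01406208 0.53142966 0.82229478]
side [[532.82229557   0.         278.20075742]
 [  0.         532.82229557 209.02853754]
 [  0.           0.           1.        ]] -0.20634210709981068 [[ 0.99882466  0.04390897  0.02052566]
 [ 0.04264721 -0.59491242 -0.80265835]
 [-0.02303293  0.80259031 -0.59608579]] [-0.55261861  0.04189406  0.8840679 ]
```

View pics/top0.png

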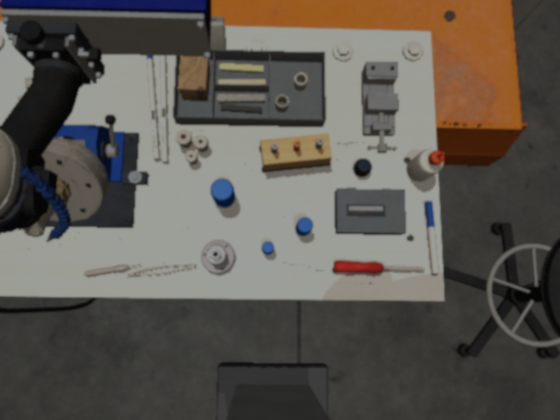

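View pics/side0.png

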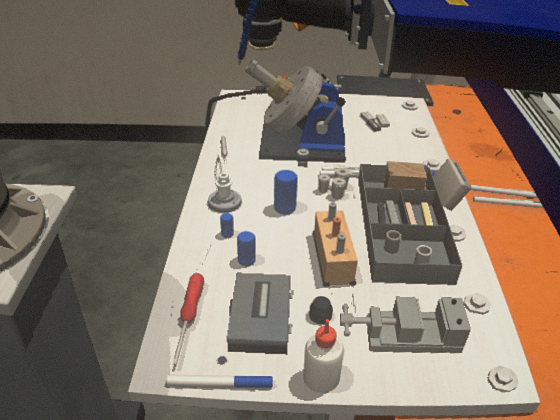

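Top view: the rack is at (296,152) with the copper pin in the middle at (297,146) and a steel pin on either side. The tube is at (216,256), and the middle-sized blue cap is at (304,227); the larger one is at (222,193) and the smaller at (268,247). The side view agrees: cap (246,248), tube (223,190), copper pin (336,225).

```bash
cat > h.py <<'E'
import numpy as np,cv2
from scipy.spatial.transform import Rotation as Rn
from bench import robot
def dist(d): return np.array([d["k1"],0,0,0,0.])
def proj(d,X):
    return cv2.projectPoints(np.float64(X).reshape(-1,3),cv2.Rodrigues(d["R"])[0],np.float64(d["t"]),d["camera_matrix"],dist(d))[0][:,0]
def back(d,uv,z):
    # fixed-point inverse of the distortion, then intersect with plane z
    K=d["camera_matrix"]; p=np.array([(uv[0]-K[0,2])/K[0,0],(uv[1]-K[1,2])/K[1,1]]); s=p.copy()
    for _ in range(20): s=p/(1+d["k1"]*(s@s))
    r=d["R"].T@np.r_[s,1]; c=-d["R"].T@d["t"]
    return c+r*(z-c[2])/r[2]
def delta(P,yaw=None):
    """shift in tool axes (cm) from the TCP to world point P"""
    s=robot.get_state(); M=Rn.from_rotvec(s["tcp_rot"]).as_matrix()
    return (M.T@(np.array(P)-s["ee_pos"])*100).round(2)
E
python3 - <<'E'
from h import *
T=robot.get_image("top");S=robot.get_image("side")
def crop(d,c,w,h,k):
    x,y=int(c[0]-w/2),int(c[1]-h/2); return cv2.resize(d["color"][y:y+h,x:x+w,::-1],None,fx=k,fy=k,interpolation=cv2.INTER_CUBIC),(x,y)
A=[crop(T,(296,150),80,60,5),crop(T,(216,256),80,60,5),crop(S,(336,240),80,60,5),crop(S,(224,192),80,60,5)]
print([a[1] for a in A])
cv2.imwrite("pics/m.png",np.vstack([np.hstack([A[0][0],A[1][0]]),np.hstack([A[2][0],A[3][0]])]))
for d,c,z in((T,(304,227),.05),(S,(246,248),0.025)):
    hsv=cv2.cvtColor(d["color"],cv2.COLOR_RGB2HSV); m=cv2.inRange(hsv,(100,100,40),(130,255,255))
    n,l,st,ce=cv2.connectedComponentsWithStats(m); i=l[c[1],c[0]]; print(st[i],ce[i],back(d,ce[i],z))
print(back(T,(297,145),.078),back(T,(216,253),.06),back(T,(304,225),.05))
print([back(T,p,.078) for p in((274,149),(319,143))])
E
```

```text
[(256, 120), (176, 226), (296, 210), (184, 162)]
[297 218  15  17 205] [303.79512195 225.95609756] [ 0.50131841 -0.02908804  0.05      ]
[     0      0    560    420 228284] [274.59447881 214.08309825] [0.54392507 0.06123858 0.025     ]
[ 0.63867592 -0.01473203  0.078     ] [0.45122996 0.12067761 0.06      ] [ 0.50300417 -0.02944393  0.05      ]
[array([0.63063778, 0.02504605, 0.078     ]), array([ 0.64310969, -0.05299709,  0.078     ])]
```

View pics/m.png

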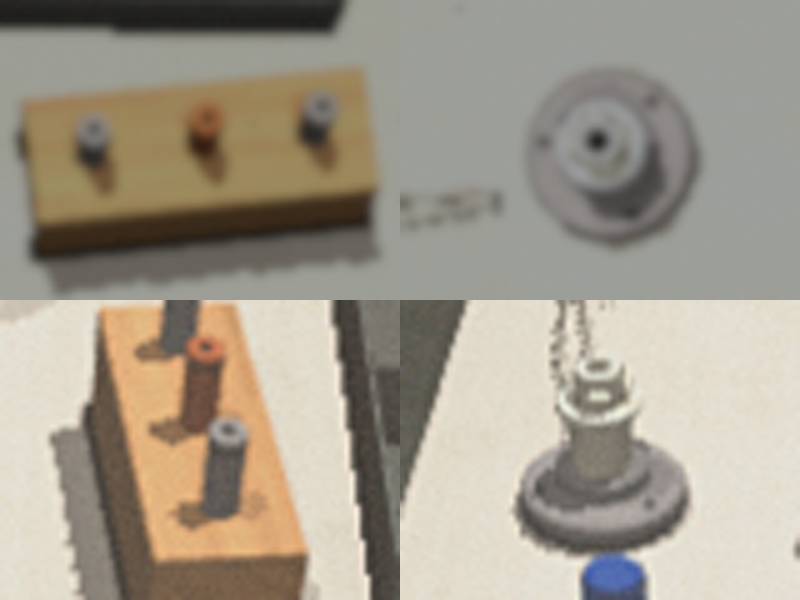

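The crops show the copper pin's top at top (297,143.6) and side (337,219). The bore is at top (215.4,254) and side (223.6,175.4).

```bash
python3 - <<'E'
from h import *
T=robot.get_image("top");S=robot.get_image("side")
for n,a,b,z in(("cu",(296.8,143.2),(336.8,218.8),.078),("tube",(215,253.6),(223.2,175),.06)):
    print(n,back(T,a,z).round(4),back(S,b,z).round(4))
s1,s2=back(T,(274.2,145.6),.078),back(T,(319.6,140.4),.078)
v=s1-s2; print(s1,s2,"rack y dir",np.degrees(np.arctan2(-v[0],v[1])))
m={}
for d,c in((T,(304,227)),(S,(246,240))):
    hsv=cv2.cvtColor(d["color"],cv2.COLOR_RGB2HSV); mm=cv2.inRange(hsv,(100,90,40),(135,255,255))
    n,l,st,ce=cv2.connectedComponentsWithStats(mm)
    print([ (st[i].tolist(),ce[i].round(1)) for i in range(1,n) if abs(ce[i]-c).max()<15])
# model silhouette centroid
def sil(d,x,y):
    t=np.linspace(0,6.28,60);P=np.vstack([np.c_[x+.014*np.cos(t),y+.014*np.sin(t),0*t+z] for z in(0,.05)])
    h=cv2.convexHull(np.float32(proj(d,P)));M=cv2.moments(h);return M['m10']/M['m00'],M['m01']/M['m00'],cv2.boundingRect(h)
print(sil(T,.505,-.03),sil(S,.505,-.03))
s=robot.get_state();M=Rn.from_rotvec(s["tcp_rot"]).as_matrix();print(M.round(3))
W=robot.get_image("wrist");print("wrist cam in tool",(M.T@(-W["R"].T@W["t"]-s["ee_pos"])).round(4),(W["R"]@M).round(3),W["camera_matrix"][0,0])
E
```

```text
cu [ 0.6419 -0.0144  0.078 ] [ 0.6419 -0.0139  0.078 ]
tube [0.4502 0.1223 0.06  ] [0.4496 0.1225 0.06  ]
[0.63676028 0.02477042 0.078     ] [ 0.64784525 -0.05406822  0.078     ] rack y dir 8.00350403895367
[([297, 218, 15, 17, 210], array([303.9, 226. ]))]
[([238, 232, 16, 10, 136], array([245.6, 236.6]))]
(303.2519482989949, 225.68339602835047, (294, 215, 19, 21)) (246.9169780903937, 247.84464262415392, (237, 230, 19, 36))
[[ 0.903  0.43  -0.   ]
 [ 0.43  -0.903  0.   ]
 [ 0.    -0.    -1.   ]]
wrist cam in tool [ 0.0756 -0.0004 -0.0821] [[-0.002  1.    -0.   ]
 [-0.966 -0.002 -0.26 ]
 [-0.26  -0.     0.966]] 338.78822365828904
```

```bash
python3 -m jog '[{"hand":-1,"translation":[0,0,0],"turn":-1},{"hand":-1,"translation":[0,0,0],"turn":-1},{"hand":-1,"translation":[0,0,0],"turn":-1},{"hand":-1,"translation":[0,0,0],"turn":-1},{"hand":-1,"translation":[0,0,0],"turn":-1},{"hand":-1,"translation":[0,0,0],"turn":-1},{"hand":-1,"translation":[0,0,0],"turn":-1},{"hand":-1,"translation":[0,0,0],"turn":-1},{"hand":-1,"translation":[0,0,0],"turn":-1},{"hand":-1,"translation":[0,0,0],"turn":-1},{"hand":-1,"translation":[0,0,0],"turn":-1},{"hand":-1,"translation":[0,0,0],"turn":-1}]' 20
python3 -m jog '[{"hand":-1,"translation":[0,0,0],"turn":-1},{"hand":-1,"translation":[0,0,0],"turn":-1},{"hand":-1,"translation":[0,0,0],"turn":-0.5},{"hand":-1,"translation":[0,0,0],"turn":0},{"hand":-1,"translation":[0,0,0],"turn":0}]'
python3 -c "
from h import *
s=robot.get_state();print(s['q'].round(2),delta([.642,-.0142,.30]));print(Rn.from_rotvec(s['tcp_rot']).as_matrix().round(3))"
```

```text
time_s: 1.85
ee_pos: [0.2904, -0.6093, 0.3026]
tcp_rot: [-2.304, -2.135, -0.0]
ft_force: [0.2, 0.7, 0.4]
gripper_width: 0.999
finger_force: 0.0
time_s: 2.48
ee_pos: [0.2903, -0.6093, 0.3026]
tcp_rot: [-2.063, -2.369, -0.0]
ft_force: [0.5, -0.0, 0.4]
gripper_width: 1.0
finger_force: 0.0
[ 1.16  0.43 -0.18  1.59  0.08  1.12  1.1 ] [54.1  43.02  0.27]
[[-0.138  0.99  -0.   ]
 [ 0.99   0.138  0.   ]
 [ 0.    -0.    -1.   ]]
```

```bash
python3 -m jog '[{"hand":-1,"translation":[4.5,3.58,0],"turn":0},{"hand":-1,"translation":[4.5,3.58,0],"turn":0},{"hand":-1,"translation":[4.5,3.58,0],"turn":0},{"hand":-1,"translation":[4.5,3.58,0],"turn":0},{"hand":-1,"translation":[4.5,3.58,0],"turn":0},{"hand":-1,"translation":[4.5,3.58,0],"turn":0},{"hand":-1,"translation":[4.5,3.58,0],"turn":0},{"hand":-1,"translation":[4.5,3.58,0],"turn":0},{"hand":-1,"translation":[4.5,3.58,0],"turn":0},{"hand":-1,"translation":[4.5,3.58,0],"turn":0},{"hand":-1,"translation":[4.5,3.58,0],"turn":0},{"hand":-1,"translation":[4.5,3.58,0],"turn":0}]'
python3 -m jog '[{"hand":-1,"translation":[0,0,2],"turn":0},{"hand":-1,"translation":[0,0,2],"turn":0},{"hand":-1,"translation":[0,0,2],"turn":0},{"hand":-1,"translation":[0,0,0],"turn":0},{"hand":-1,"translation":[0,0,0],"turn":0}]'
python3 - <<'E'
from h import *
s=robot.get_state();print(s['q'].round(2),delta([.642,-.0142,.147]));print(Rn.from_rotvec(s['tcp_rot']).as_matrix().round(3))
W=robot.get_image("wrist");cv2.imwrite("pics/w1.png",W["color"][:,:,::-1]);np.savez("w1.npz",**W)
print(proj(W,[.642,-.0142,.078]))
E
```

```text
time_s: 3.98
ee_pos: [0.6417, -0.0133, 0.3028]
tcp_rot: [2.063, 2.369, 0.0]
ft_force: [-0.2, -0.1, -0.1]
gripper_width: 1.002
finger_force: 0.0
time_s: 4.6
ee_pos: [0.641, -0.0154, 0.2432]
tcp_rot: [2.062, 2.369, 0.001]
ft_force: [-0.3, 0.5, 0.3]
gripper_width: 0.998
finger_force: 0.0
[ 0.26  0.46 -0.45  1.72  0.23  1.01 -0.13] [0.11 0.11 9.62]
[[-0.138  0.99   0.   ]
 [ 0.99   0.138  0.   ]
 [-0.     0.    -1.   ]]
[[283.12722155 221.59058681]]
```

View pics/w1.png

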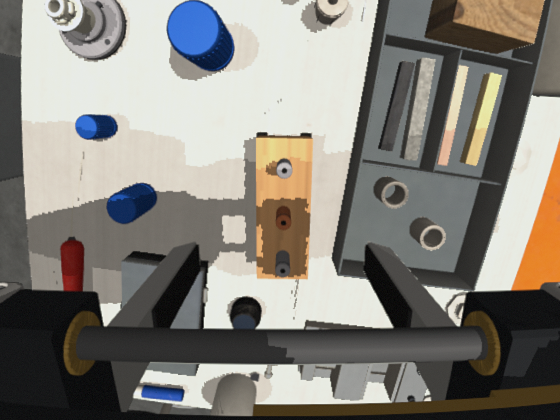

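The wrist view shows the rack square in the image, with the copper pin near (283,220). I'll check a close crop against the projected model.

```bash
python3 - <<'E'
from h import *
W=dict(np.load("w1.npz"))
print(proj(W,[[.642,-.0142,.078],[.642,-.0142,.048]]))
cv2.imwrite("pics/w1c.png",cv2.resize(W["color"][150:290,240:330,::-1],None,fx=4,fy=4,interpolation=cv2.INTER_CUBIC))
E
```

```text
[[283.12722155 221.59058681]
 [282.92906816 211.31944698]]
```

View pics/w1c.png

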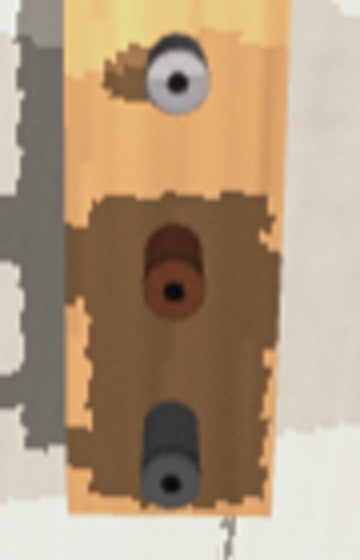

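The copper head is at (283.1,222.1), which matches the estimate. I'll descend and grip.

```bash
python3 -m jog '[{"hand":-1,"translation":[0.1,0.1,3],"turn":0},{"hand":-1,"translation":[0,0,3],"turn":0},{"hand":-1,"translation":[0,0,2],"turn":0},{"hand":-1,"translation":[0,0,1],"turn":0},{"hand":-1,"translation":[0,0,0.5],"turn":0},{"hand":-1,"translation":[0,0,0],"turn":0},{"hand":-1,"translation":[0,0,0],"turn":0}]'
python3 -m jog '[{"hand":1,"translation":[0,0,0],"turn":0},{"hand":1,"translation":[0,0,0],"turn":0},{"hand":1,"translation":[0,0,0],"turn":0},{"hand":1,"translation":[0,0,0],"turn":0},{"hand":1,"translation":[0,0,0],"turn":0},{"hand":1,"translation":[0,0,0],"turn":0},{"hand":1,"translation":[0,0,0],"turn":0},{"hand":1,"translation":[0,0,0],"turn":0}]' 25
```

```text
time_s: 5.52
ee_pos: [0.6421, -0.0137, 0.1485]
tcp_rot: [2.061, 2.37, 0.001]
ft_force: [-0.4, -0.4, -0.4]
gripper_width: 1.003
finger_force: 0.0
time_s: 6.52
ee_pos: [0.6417, -0.0138, 0.1477]
tcp_rot: [-2.061, -2.371, -0.0]
ft_force: [-0.5, -0.2, 0.5]
gripper_width: 0.186
finger_force: 0.0
```

```bash
python3 -m jog '[{"hand":1,"translation":[0,0,0],"turn":0},{"hand":1,"translation":[0,0,0],"turn":0},{"hand":1,"translation":[0,0,0],"turn":0},{"hand":1,"translation":[0,0,0],"turn":0}]'
python3 -m jog '[{"hand":1,"translation":[0,0,-2],"turn":0},{"hand":1,"translation":[0,0,-3],"turn":0},{"hand":1,"translation":[0,0,-3],"turn":0},{"hand":1,"translation":[0,0,-2],"turn":0},{"hand":1,"translation":[0,0,0],"turn":0},{"hand":1,"translation":[0,0,0],"turn":0}]'
python3 - <<'E'
from h import *
print(delta([.45,.1224,.2]))
E
```

```text
time_s: 7.02
ee_pos: [0.6417, -0.0137, 0.1477]
tcp_rot: [-2.061, -2.371, -0.0]
ft_force: [0.2, -0.4, 0.6]
gripper_width: 0.114
finger_force: 25.0
time_s: 7.78
ee_pos: [0.6413, -0.0139, 0.2469]
tcp_rot: [-2.061, -2.37, 0.001]
ft_force: [-0.0, 0.5, -1.3]
gripper_width: 0.119
finger_force: 25.0
[ 16.15 -17.05   4.71]
```

```bash
python3 -m jog '[{"hand":1,"translation":[2.7,-2.84,0],"turn":0},{"hand":1,"translation":[2.7,-2.84,0],"turn":0},{"hand":1,"translation":[2.7,-2.84,0],"turn":0},{"hand":1,"translation":[2.7,-2.84,0],"turn":0},{"hand":1,"translation":[2.7,-2.84,0],"turn":0},{"hand":1,"translation":[2.65,-2.84,0],"turn":0},{"hand":1,"translation":[0,0,1],"turn":0},{"hand":1,"translation":[0,0,1],"turn":0},{"hand":1,"translation":[0,0,0],"turn":0},{"hand":1,"translation":[0,0,0],"turn":0}]'
python3 - <<'E'
from h import *
s=robot.get_state();print(s['q'].round(2),delta([.45,.1224,.2]))
W=robot.get_image("wrist");S=robot.get_image("side");T=robot.get_image("top");np.savez("w2.npz",**W)
p=proj(S,[.45,.1224,.07])[0];q=proj(W,[.45,.1224,.07])[0];r=proj(T,[.45,.1224,.07])[0];print(p,q,r)
def crop(d,c,w,h):
    x,y=max(int(c[0]-w/2),0),max(int(c[1]-h/2),0);print(x,y);return cv2.resize(d["color"][y:y+h,x:x+w,::-1],(400,600),interpolation=cv2.INTER_CUBIC)
cv2.imwrite("pics/m2.png",np.hstack([crop(W,q,100,150),crop(S,p,80,120)]))
E
```

```text
time_s: 9.02
ee_pos: [0.4509, 0.1222, 0.2274]
tcp_rot: [-2.062, -2.369, 0.0]
ft_force: [0.3, 0.5, -1.1]
gripper_width: 0.117
finger_force: 25.0
[ 0.11  0.23 -0.57  2.11  0.16  0.85 -0.42] [ 0.03 -0.09  2.75]
[223.20262089 170.25427917] [280.65043293 225.68852673] [214.43223275 253.16748429]
230 150
183 110
```

View pics/m2.png

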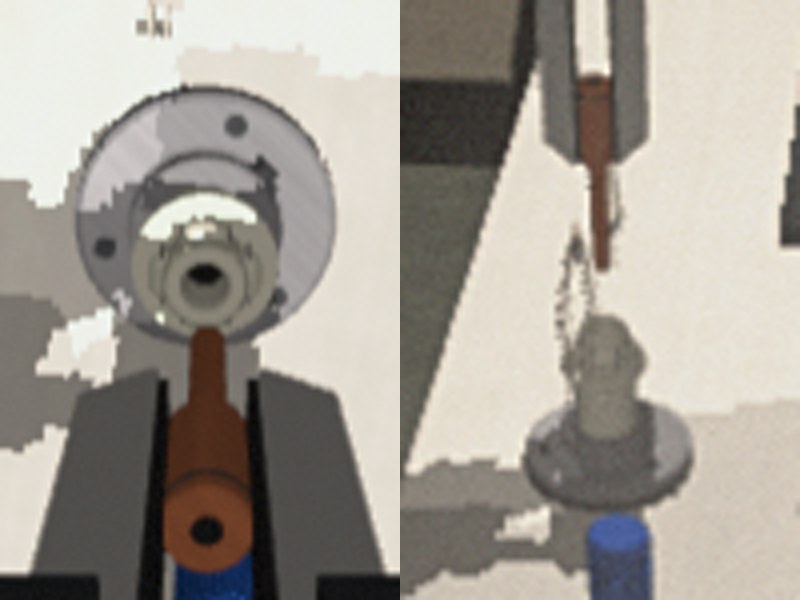

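The wrist view shows the mouth's centre at about (281,220.3), with the pin's tip just below it at (282,232). The side view shows the pin hanging straight above the tube.

```bash
python3 - <<'E'
from h import *
W=dict(np.load("w2.npz")); s=robot.get_state();M=Rn.from_rotvec(s["tcp_rot"]).as_matrix();e=s["ee_pos"]
tz=e[2]-.1437
b=back(W,(230+205/4-.4,150+282/4-.4),.06)
tip=e+M@[0,0,.1437]; print("bore",b,"tip expected",tip,proj(W,tip),proj(W,tip+M@[.003,0,0]), proj(W,[.45,.1224,.06]))
pt=back(W,(230+208/4-.4,150+330/4-.4),tz)
print("tip edge",pt,"tool-frame edge",M.T@(pt-e)*1000,"bore tool",M.T@(b-e)*1000)
E
```

```text
bore [0.44994453 0.12374595 0.06      ] tip expected [0.45084495 0.12243243 0.08413569] [[281.79907093 231.88130901]] [[281.79035547 227.80526978]] [[280.68395579 221.77045516]]
tip edge [0.45072875 0.12225338 0.08413568] tool-frame edge [-1.61230240e-01 -1.39886111e-01  1.43699951e+02] bore tool [  1.4220453   -0.71514695 167.83573908]
```

```bash
python3 -m jog '[{"hand":1,"translation":[0.1,-0.08,1],"turn":0},{"hand":1,"translation":[0,0,0.7],"turn":0},{"hand":1,"translation":[0,0,0],"turn":0},{"hand":1,"translation":[0,0,0],"turn":0}]'
python3 - <<'E'
from h import *
s=robot.get_state();e=s["ee_pos"];M=Rn.from_rotvec(s["tcp_rot"]).as_matrix()
W=robot.get_image("wrist");S=robot.get_image("side");np.savez("w3.npz",**W);np.savez("s3.npz",**S)
tip=e+M@[0,0,.1437];b=[.45,.1224,.06]
print(tip);c=[]
for d in(W,S):
    p=proj(d,b)[0];print("bore",p,"tip",proj(d,tip),"shoulder",proj(d,e+M@[0,0,.0997]))
    x,y=int(p[0]-20),int(p[1]-40);print(x,y);c.append(cv2.resize(d["color"][y:y+60,x:x+40,::-1],(400,600),interpolation=cv2.INTER_CUBIC))
cv2.imwrite("pics/m3.png",np.hstack(c))
E
```

```text
time_s: 9.68
ee_pos: [0.4496, 0.1235, 0.2107]
tcp_rot: [-2.061, -2.371, -0.0]
ft_force: [0.0, -0.3, -0.7]
gripper_width: 0.111
finger_force: 25.0
[0.44959759 0.12349494 0.06699311]
bore [282.04331197 230.35874915] tip [[281.70952742 231.95282435]] shoulder [[281.79448335 256.29921086]]
262 190
bore [223.42130348 175.04499576] tip [[223.12100833 171.35691755]] shoulder [[222.15209894 149.67940763]]
203 135
```

View pics/m3.png

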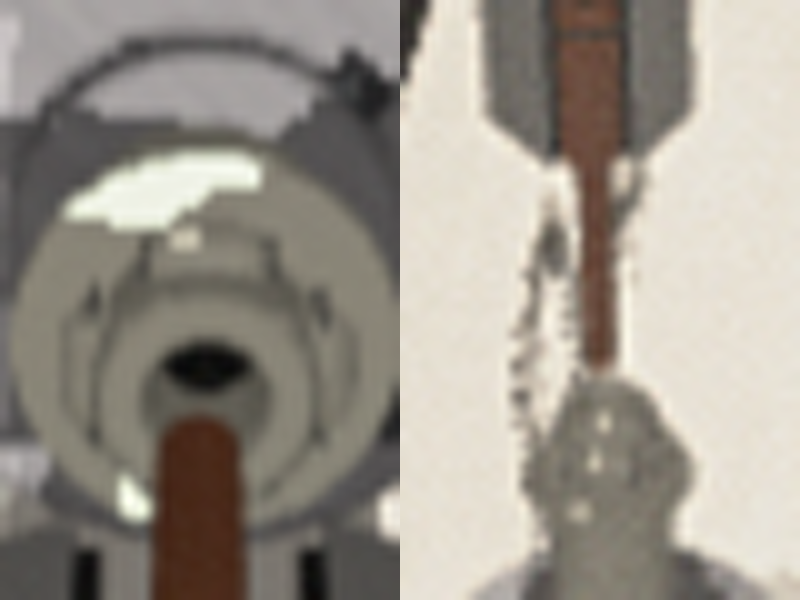

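The wrist crop shows the mouth's centre at about (282.1,229.1) and the tip at about (281.4,234.2). The tip sits slightly low and left of the bore.

```bash
python3 - <<'E'
from h import *
W=dict(np.load("w3.npz"));S=dict(np.load("s3.npz")); s=robot.get_state();M=Rn.from_rotvec(s["tcp_rot"]).as_matrix()
for z in(.065,.067,.069):
    b=back(W,(282.1,229.1),.06);t=back(W,(281.45,234.2),z);print(b,t,M.T@(b-t)*1000)
    b=back(S,(223.9,175),.06);t=back(S,(222.8,171.4),z);print(' side',b,t,M.T@(b-t)*1000)
E
```

```text
[0.44990892 0.12335318 0.06      ] [0.44974006 0.12114051 0.065     ] [2.16737987 0.47317504 5.00029723]
 side [0.45082428 0.12260434 0.06      ] [0.44857279 0.12640887 0.065     ] [-4.08076561  1.69979859  5.00016491]
[0.44990892 0.12335318 0.06      ] [0.44964521 0.12182199 0.067     ] [1.47917853 0.47188226 7.00024463]
 side [0.45082428 0.12260434 0.06      ] [0.44905399 0.12330495 0.067     ] [-0.9402499   1.65385687  7.00039095]
[0.44990892 0.12335318 0.06      ] [0.44955037 0.12250347 0.069     ] [0.79097719 0.47058948 9.00019202]
 side [0.45082428 0.12260434 0.06      ] [0.44953519 0.12020103 0.069     ] [2.2002658  1.60791515 9.00061699]
```

```bash
python3 -m jog '[{"hand":1,"translation":[0.1,0.07,0],"turn":0},{"hand":1,"translation":[0,0,0.5],"turn":0},{"hand":1,"translation":[0,0,0.5],"turn":0},{"hand":1,"translation":[0,0,0.5],"turn":0},{"hand":1,"translation":[0,0,0],"turn":0}]'
```

```text
time_s: 10.4
ee_pos: [0.4499, 0.1244, 0.1952]
tcp_rot: [-2.061, -2.37, 0.001]
ft_force: [-0.0, 0.0, -0.7]
gripper_width: 0.118
finger_force: 25.0
```

```bash
python3 -m jog '[{"hand":1,"translation":[0,0,0.7],"turn":0},{"hand":1,"translation":[0,0,0.7],"turn":0},{"hand":1,"translation":[0,0,0],"turn":0}]'; python3 -m jog '[{"hand":1,"translation":[0,0,0.6],"turn":0},{"hand":1,"translation":[0,0,0.6],"turn":0},{"hand":1,"translation":[0,0,0.3],"turn":0},{"hand":1,"translation":[0,0,0],"turn":0}]'
```

```text
time_s: 10.78
ee_pos: [0.4498, 0.1244, 0.1811]
tcp_rot: [-2.061, -2.37, 0.001]
ft_force: [0.3, 0.7, -0.9]
gripper_width: 0.113
finger_force: 25.0
time_s: 11.28
ee_pos: [0.45, 0.1245, 0.1665]
tcp_rot: [-2.061, -2.371, 0.0]
ft_force: [0.9, -0.9, -0.7]
gripper_width: 0.115
finger_force: 25.0
```

```bash
python3 -m jog '[{"hand":1,"translation":[0,0,0.4],"turn":0},{"hand":1,"translation":[0,0,0.2],"turn":0},{"hand":1,"translation":[0,0,0],"turn":0}]'; python3 -m jog '[{"hand":1,"translation":[0,0,0.15],"turn":0},{"hand":1,"translation":[0,0,0],"turn":0},{"hand":1,"translation":[0,0,0],"turn":0}]'
```

```text
time_s: 11.65
ee_pos: [0.4501, 0.1245, 0.1606]
tcp_rot: [-2.061, -2.371, 0.0]
ft_force: [0.3, 0.3, -0.3]
gripper_width: 0.113
finger_force: 25.0
time_s: 12.02
ee_pos: [0.4503, 0.1246, 0.1596]
tcp_rot: [2.061, 2.37, 0.001]
ft_force: [-2.9, -0.3, 9.3]
gripper_width: 0.113
finger_force: 25.0
```

Contact (9 N) came at exactly the height predicted for the shoulder resting on the mouth. Releasing and rising.

```bash
python3 -m jog '[{"hand":-1,"translation":[0,0,0],"turn":0},{"hand":-1,"translation":[0,0,0],"turn":0},{"hand":-1,"translation":[0,0,0],"turn":0},{"hand":-1,"translation":[0,0,0],"turn":0},{"hand":-1,"translation":[0,0,0],"turn":0},{"hand":-1,"translation":[0,0,0],"turn":0},{"hand":-1,"translation":[0,0,-1],"turn":0},{"hand":-1,"translation":[0,0,-3],"turn":0},{"hand":-1,"translation":[0,0,-4],"turn":0},{"hand":-1,"translation":[0,0,-3],"turn":0},{"hand":-1,"translation":[0,0,0],"turn":0},{"hand":-1,"translation":[0,0,0],"turn":0}]'
python3 - <<'E'
from h import *
W=robot.get_image("wrist");S=robot.get_image("side");T=robot.get_image("top");np.savez("w4.npz",**W)
print(delta([.505,-.03,.2]))
c=[]
for d,w,h in((W,120,90),(S,60,45)):
    p=proj(d,[.45,.1224,.075])[0];x,y=int(p[0]-w/2),int(p[1]-h/2);print(x,y,proj(d,[[.45,.1224,.09],[.45,.1224,.06]]))
    c.append(cv2.resize(d["color"][y:y+h,x:x+w,::-1],(400,300),interpolation=cv2.INTER_CUBIC))
p=proj(W,[.505,-.03,.05])[0];print("cap in W",p)
cv2.imwrite("pics/m4.png",np.hstack(c))
hsv=cv2.cvtColor(T["color"],cv2.COLOR_RGB2HSV); mm=cv2.inRange(hsv,(100,90,40),(135,255,255))
n,l,st,ce=cv2.connectedComponentsWithStats(mm);print([(st[i].tolist(),ce[i].round(1)) for i in range(1,n) if st[i][4]>60])
E
```

```text
time_s: 13.52
ee_pos: [0.45, 0.1243, 0.2692]
tcp_rot: [2.061, 2.37, -0.0]
ft_force: [-0.5, -1.1, 0.8]
gripper_width: 1.003
finger_force: 0.0
[-16.06   3.33   6.84]
221 170 [[281.38040291 220.11528455]
 [281.37236227 210.46930946]]
193 145 [[222.76296482 160.4995456 ]
 [223.42130348 175.04499576]]
cap in W [313.20320325 352.95739486]
[([0, 0, 207, 13, 2071], array([110.2,   4.6])), ([54, 124, 48, 26, 650], array([ 80.9, 134. ])), ([20, 165, 36, 45, 480], array([ 37.2, 183.9])), ([426, 202, 8, 24, 150], array([429.1, 213.7])), ([297, 218, 15, 17, 209], array([303.9, 226. ])), ([51, 222, 10, 16, 99], array([ 55.9, 231.3]))]
```

View pics/m4.png

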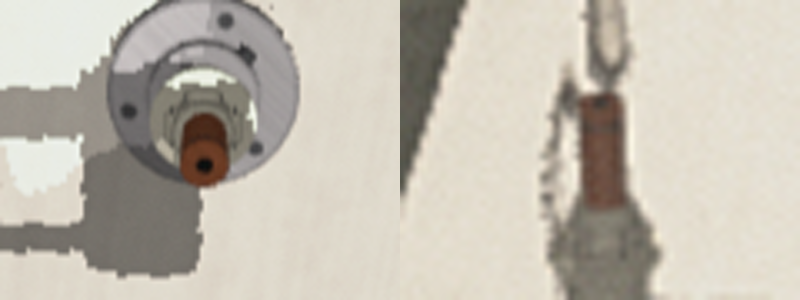

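The pin stands home in the tube with its shoulder on the mouth; its head is at wrist (281.9,219.2). Next, the cap.

```bash
python3 -m jog '[{"hand":-1,"translation":[-4,0.83,0],"turn":0},{"hand":-1,"translation":[-4,0.83,0],"turn":0},{"hand":-1,"translation":[-4,0.83,0],"turn":0},{"hand":-1,"translation":[-4,0.83,0],"turn":0},{"hand":-1,"translation":[0,0,2],"turn":0},{"hand":-1,"translation":[0,0,2],"turn":0},{"hand":-1,"translation":[0,0,0],"turn":0},{"hand":-1,"translation":[0,0,0],"turn":0}]'
python3 - <<'E'
from h import *
W4=dict(np.load("w4.npz"));print("pin head",back(W4,(281.9,219.2),.09))
W=robot.get_image("wrist");cv2.imwrite("pics/w5.png",W["color"][:,:,::-1]);np.savez("w5.npz",**W)
s=robot.get_state();print(s['q'].round(2),delta([.505,-.03,.113]))
print(proj(W,[[.505,-.03,.05],[.505,-.03,0]]))
hsv=cv2.cvtColor(W["color"],cv2.COLOR_RGB2HSV); mm=cv2.inRange(hsv,(100,90,25),(135,255,255))
n,l,st,ce=cv2.connectedComponentsWithStats(mm);print([(st[i].tolist(),ce[i].round(1)) for i in range(1,n) if st[i][4]>100])
E
```

```text
time_s: 14.68
ee_pos: [0.5054, -0.0291, 0.2295]
tcp_rot: [-2.061, -2.371, -0.0]
ft_force: [0.3, 0.0, 0.4]
gripper_width: 1.004
finger_force: 0.0
pin head [0.45030872 0.12321764 0.09      ]
[ 0.33  0.27 -0.46  2.03  0.16  0.88 -0.08] [-0.08 -0.07 11.68]
[[281.05962204 218.74906872]
 [281.10599243 203.86988083]]
[([346, 3, 75, 72, 3813], array([383.4,  38.9])), ([231, 118, 29, 26, 585], array([244.4, 130.7])), ([263, 191, 35, 44, 1198], array([279.8, 212.8]))]
```

View pics/w5.png

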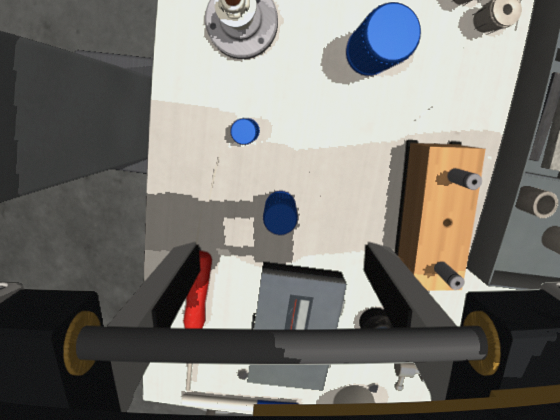

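The middle cap's silhouette is at (263–298, 191–235), with the small one at (244,131) and the large one at (383,39). I'll fit the cap model to that box.

```bash
python3 - <<'E'
from h import *
from scipy.optimize import least_squares
W=dict(np.load("w5.npz"));t=np.linspace(0,6.283,200)
o=np.array([263,191,298,235])-.5
def bb(p):
    P=np.vstack([np.c_[p[0]+r*np.cos(t),p[1]+r*np.sin(t),0*t+z] for r,z in((.014,0),(.014,.05),(.0145,.007))]);q=proj(W,P);return np.r_[q.min(0),q.max(0)]
r=least_squares(lambda p:bb(p)-o,[.505,-.03],x_scale=.001,diff_step=1e-4);print(r.x,r.fun.round(2))
print(delta([r.x[0],r.x[1],.113]))
E
```

```text
[ 0.50417493 -0.03026415] [ 0.11 -0.99 -0.11  0.89]
[-0.09 -0.16 11.68]
```

```bash
python3 -m jog '[{"hand":-1,"translation":[-0.1,-0.14,3],"turn":0},{"hand":-1,"translation":[0,0,3],"turn":0},{"hand":-1,"translation":[0,0,3],"turn":0},{"hand":-1,"translation":[0,0,1.5],"turn":0},{"hand":-1,"translation":[0,0,1],"turn":0},{"hand":-1,"translation":[0,0,0],"turn":0}]'
python3 -m jog '[{"hand":1,"translation":[0,0,0],"turn":0},{"hand":1,"translation":[0,0,0],"turn":0},{"hand":1,"translation":[0,0,0],"turn":0},{"hand":1,"translation":[0,0,0],"turn":0},{"hand":1,"translation":[0,0,0],"turn":0},{"hand":1,"translation":[0,0,0],"turn":0},{"hand":1,"translation":[0,0,0],"turn":0},{"hand":1,"translation":[0,0,0],"turn":0},{"hand":1,"translation":[0,0,0],"turn":0},{"hand":1,"translation":[0,0,0],"turn":0}]' 40
python3 - <<'E'
from h import *
W=robot.get_image("wrist");np.savez("w6.npz",**W)
s=robot.get_state();M=Rn.from_rotvec(s["tcp_rot"]).as_matrix();e=s["ee_pos"]
hsv=cv2.cvtColor(W["color"],cv2.COLOR_RGB2HSV); mm=cv2.inRange(hsv,(100,90,25),(135,255,255))
n,l,st,ce=cv2.connectedComponentsWithStats(mm);print([(st[i].tolist(),ce[i].round(1)) for i in range(1,n) if st[i][4]>100])
t=np.linspace(0,6.283,200)
for z in(.05,0):
    q=proj(W,np.c_[e[0]+.014*np.cos(t),e[1]+.014*np.sin(t),0*t+z]);print(z,q.min(0),q.max(0))
E
```

```text
time_s: 15.48
ee_pos: [0.5042, -0.0305, 0.1143]
tcp_rot: [-2.061, -2.371, -0.0]
ft_force: [-0.8, -0.4, 0.1]
gripper_width: 1.002
finger_force: 0.0
time_s: 16.73
ee_pos: [0.504, -0.0305, 0.1142]
tcp_rot: [-2.061, -2.371, -0.0]
ft_force: [-0.3, 0.3, -0.9]
gripper_width: 0.294
finger_force: 40.0
[([388, 0, 136, 46, 4045], array([441.4,  17.4])), ([197, 114, 52, 45, 1808], array([222.4, 135.2])), ([253, 227, 58, 82, 3805], array([281.3, 268.8]))]
0.05 [252.59331743 258.0434289 ] [311.25031019 310.93920522]
0 [259.15463081 225.64370725] [304.42060292 268.02357716]
```

The cap is gripped (28 mm, 40 N), centred on the TCP to within about 0.5 mm. Lifting and carrying it over the tube.

```bash
python3 -m jog '[{"hand":1,"translation":[0,0,-3],"turn":0},{"hand":1,"translation":[0,0,-4],"turn":0},{"hand":1,"translation":[0,0,-4],"turn":0},{"hand":1,"translation":[0,0,-2],"turn":0},{"hand":1,"translation":[4,-0.8,0],"turn":0},{"hand":1,"translation":[4,-0.8,0],"turn":0},{"hand":1,"translation":[4,-0.8,0],"turn":0},{"hand":1,"translation":[3.9,-0.8,0],"turn":0},{"hand":1,"translation":[0,0,0],"turn":0},{"hand":1,"translation":[0,0,0],"turn":0}]'
python3 - <<'E'
from h import *
W=robot.get_image("wrist");S=robot.get_image("side");s=robot.get_state();e=s["ee_pos"]
print(delta([.4502,.1232,.213]))
c=[]
for d,w,h,X in((W,160,180,[.45,.123,.07]),(S,80,90,[.45,.123,.1])):
    p=proj(d,X)[0];x,y=int(p[0]-w/2),int(p[1]-h/2);print(x,y,proj(d,[[.4502,.1232,.046],[.4502,.1232,.0],[e[0],e[1],e[2]-.114],[e[0],e[1],e[2]-.064]]).round(1).tolist())
    c.append(cv2.resize(d["color"][y:y+h,x:x+w,::-1],(400,450),interpolation=cv2.INTER_CUBIC))
cv2.imwrite("pics/m5.png",np.hstack(c))
E
```

```text
time_s: 18.02
ee_pos: [0.4504, 0.122, 0.2442]
tcp_rot: [2.061, 2.371, -0.0]
ft_force: [1.2, -1.2, -0.7]
gripper_width: 0.292
finger_force: 40.0
[ 0.17 -0.01  3.11]
201 128 [[281.7, 210.2], [281.6, 198.2], [282.0, 248.0], [282.2, 286.2]]
182 110 [[223.9, 181.4], [224.9, 202.4], [222.1, 140.5], [221.0, 113.8]]
```

View pics/m5.png

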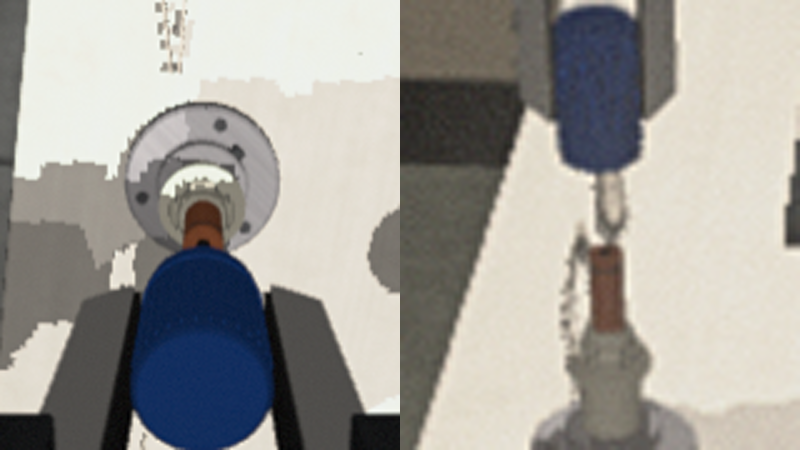

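```bash
python3 -m jog '[{"hand":1,"translation":[0.11,0,2],"turn":0},{"hand":1,"translation":[0,0,1.5],"turn":0},{"hand":1,"translation":[0,0,1.5],"turn":0},{"hand":1,"translation":[0,0,1.3],"turn":0},{"hand":1,"translation":[0,0,0],"turn":0},{"hand":1,"translation":[0,0,0],"turn":0}]'
python3 -m jog '[{"hand":1,"translation":[0,0,0.3],"turn":0},{"hand":1,"translation":[0,0,0.3],"turn":0},{"hand":1,"translation":[0,0,0],"turn":0}]'
```

```text
time_s: 18.88
ee_pos: [0.4502, 0.1237, 0.1815]
tcp_rot: [2.061, 2.371, 0.0]
ft_force: [1.1, 0.8, -1.0]
gripper_width: 0.291
finger_force: 40.0
time_s: 19.25
ee_pos: [0.45, 0.1235, 0.1751]
tcp_rot: [-2.061, -2.371, 0.0]
ft_force: [0.3, 1.0, -0.5]
gripper_width: 0.295
finger_force: 40.0
```

```bash
python3 -m jog '[{"hand":1,"translation":[0,0,0.2],"turn":0},{"hand":1,"translation":[0,0,0.2],"turn":0},{"hand":1,"translation":[0,0,0],"turn":0},{"hand":1,"translation":[0,0,0],"turn":0}]'
python3 - <<'E'
from h import *
S=robot.get_image("side");x,y=183,100
cv2.imwrite("pics/m6.png",cv2.resize(S["color"][y:y+110,x:x+80,::-1],None,fx=5,fy=5,interpolation=cv2.INTER_CUBIC))
E
```

```text
time_s: 19.75
ee_pos: [0.4501, 0.1236, 0.1712]
tcp_rot: [-2.061, -2.371, -0.0]
ft_force: [0.3, -0.6, 0.7]
gripper_width: 0.29
finger_force: 40.0
```

The rim is 3 mm below the mouth with no resistance, so the cap is over the neck. Pressing on.

```bash
python3 -m jog '[{"hand":1,"translation":[0,0,0.2],"turn":0},{"hand":1,"translation":[0,0,0.2],"turn":0},{"hand":1,"translation":[0,0,0],"turn":0}]'
python3 -m jog '[{"hand":1,"translation":[0,0,0.2],"turn":0},{"hand":1,"translation":[0,0,0.1],"turn":0},{"hand":1,"translation":[0,0,0],"turn":0}]'
```

```text
time_s: 20.18
ee_pos: [0.4502, 0.1234, 0.1672]
tcp_rot: [2.062, 2.37, -0.0]
ft_force: [0.8, -2.3, 3.4]
gripper_width: 0.293
finger_force: 40.0
time_s: 20.55
ee_pos: [0.4501, 0.1233, 0.1641]
tcp_rot: [2.062, 2.37, -0.0]
ft_force: [1.5, -2.6, -2.3]
gripper_width: 0.292
finger_force: 40.0
```

```bash
python3 -m jog '[{"hand":1,"translation":[-0.03,0,0.2],"turn":0},{"hand":1,"translation":[0,0,0.15],"turn":0},{"hand":1,"translation":[0,0,0],"turn":0}]'
python3 -m jog '[{"hand":1,"translation":[0,0,0.1],"turn":0},{"hand":1,"translation":[0,0,0],"turn":0},{"hand":1,"translation":[0,0,0],"turn":0}]'
```

```text
time_s: 20.92
ee_pos: [0.45, 0.1235, 0.1605]
tcp_rot: [-2.061, -2.37, 0.0]
ft_force: [-0.3, -0.3, -0.7]
gripper_width: 0.29
finger_force: 40.0
time_s: 21.3
ee_pos: [0.4501, 0.1236, 0.1601]
tcp_rot: [2.061, 2.371, 0.0]
ft_force: [-3.6, 0.0, 10.3]
gripper_width: 0.294
finger_force: 40.0
```

```bash
python3 -m jog '[{"hand":1,"translation":[0,0,0.05],"turn":0},{"hand":1,"translation":[0,0,0],"turn":0},{"hand":1,"translation":[0,0,0],"turn":0},{"hand":1,"translation":[0,0,0],"turn":0}]'
python3 - <<'E'
from h import *
S=robot.get_image("side");x,y=183,110
cv2.imwrite("pics/m7.png",cv2.resize(S["color"][y:y+110,x:x+80,::-1],None,fx=5,fy=5,interpolation=cv2.INTER_CUBIC))
E
```

```text
time_s: 21.8
ee_pos: [0.4501, 0.1236, 0.16]
tcp_rot: [2.061, 2.37, 0.0]
ft_force: [-7.0, -1.4, 23.2]
gripper_width: 0.297
finger_force: 40.0
```

View pics/m7.png

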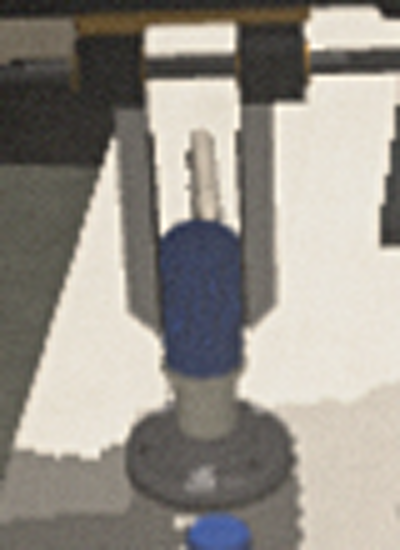

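The cap sits square with its rim on the flange, pressed with 23 N and gripped with 40 N. Handing in.

```bash
python3 -c "
from bench import robot
print(robot.close_job())"
```

```text
the job is handed in; nothing more can be done
None
```

I handed the job in at about 22 s: the copper pin is home in the tube, the middle blue cap has snapped on and is still gripped (40 N) and pressed down at about 23 N, and the two steel pins were left in the rack; the simulator returned no verdict.

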